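# Clamp a feed roller in the truing stand with the cam lever

## Robot

A 7-joint arm with a two-finger parallel gripper is mounted at the origin on the work surface. World frame = base frame: x ahead of the robot, y to its left, z up, the work surface at z = 0. Lengths are in m, angles in rad, forces in N, time in s.
With the tool pointing down it reaches from about 0.4 to 0.875 m from the base axis. Payload 19.3 kg.
Tool frame: the origin (TCP) lies between the finger pads; the fingertips stand 17 mm ahead of it and the grasp point (between the pads) lies 2 mm behind it; x points along the fingers, y is the direction in which the jaws open and shut, and the axes are right-handed (so a half turn about x gives the same grasp; the last joint's range is limited). The gripper opens to 85 mm and grips with 20 to 120 N. Pads are 22 mm wide; open, the fingers measure 114 mm over their backs; the gripper's body (76 mm by 85 mm) begins 54 mm behind the grasp point. The pads swing forward as they close: fully open they stand 13 mm farther back than shut.
Start: joints at [1.25, 0.521, -0.036, 1.599, 0.021, 1.021, -0.113], TCP at [0.155, -0.605, 0.223] pointing down, gripper open.
Joint ranges: [-2.91, 2.91], [-0.3, 2.13], [-1.5, 1.42], [0.17, 2.43], [-1.26, 4.41], [0.16, 1.93], [-2.52, 2.52]. Speed limits (rad/s): [1.89, 1.89, 2.39, 2.39, 3.01, 3.01, 3.01].

## Interface

Orientations are given as [roll, pitch, yaw] about the fixed x, y, z axes, in that order (R = Rz(yaw) Ry(pitch) Rx(roll)).
In Python, from workcell import bot gives the robot as it stands.
- The arm moves only by the shell command python3 -m creep 'ROWS' [FORCE]. ROWS is JSON, a list of rows, each an object of numbers: "wx", "wy", "wz": the turn, a rotation vector about the tool's x, y, z in degrees; "tx", "ty", "tz": the shift along the tool's x, y, z in m; "claw": the closure, from 0 (fully open) to 1 (shut). A call has 1 to 8 rows; each row is the pose to reach, as a shift and turn from the pose measured when the call began, along the tool's axes at that moment; what a row does not reach only later rows make up. A row lasts 1/10 s, in which the tool goes at most 50 mm and 8.59 degrees, less where a joint would pass 70% of its speed; a pose out of reach is approached as far as the arm can. A call with a gripper value outside its range is refused whole. The fingers move at their own pace and stop on an object; FORCE is the grip in N (left out, the last holds). Time passes only in rows, so rows that repeat a pose let the fingers close. It gives the time, the measured TCP pose, the force and the opening at its end, in the units of the state.
- bot.observe(): the state, without advancing time (a new reading comes with each control period).
- bot.grab_frame(name): name is "scene" or "top" or "wrist"; returns the picture (384x512x3 uint8, blue, green, red); there is no depth.
- bot.get_calibration(name): a dict with "fx", "fy", "cx", "cy" (pixels), "R" (3x3) and "t" (3): a world point X has camera coordinates R X + t. Camera axes: x right, y down, z forward; pixel columns grow to the right and rows downward; lengths in m; the calibration is good to about 2 mm. A picture is of the moment at which its call begins: read the wrist's pose just before it. get_calibration takes no time and is no camera call; for the wrist camera it gives the pose at the moment of the call.
- bot.job_done(): hands the job in, once; it reports no verdict.
The state is a dict: "clock": time; "qpos": joint angles; "qd": joint speeds; "joint_efforts": joint torques, N m; "position": TCP position; "tool_rot": TCP orientation; "force": force on the tool from outside, world axes, zero at the start; "moment": the same for the moment, N m; "grip_width": finger opening in m.
Only numpy, scipy, OpenCV 4.12 (cv2) and the standard library are available. Lean on these libraries where they do the work, as an engineer would, in place of code of your own. Each camera call takes 0.05 s, during which the arm holds its last target.

## Task

Push the steel rod of the green stand in by its brass knob until its sprung nose presses the rubber roller snugly against the stop screw at the far end, feeling for it and never pressing hard, since the roller's journals dent. Then flip the red-tipped cam lever over centre, fully down, so that the rod is clamped and the roller stays held with no end play. Leave the other things on the bench where they are.

Things in the scene. Friction and masses are not known exactly. Their poses are not given: they have to be found in the camera images.
- stand: green bench stand, fixed to the bench, base plate 370 x 100 x 12 mm. Frame: origin on the bench surface, z up, x = the direction in which the rod is pushed in (from rod to roller to stop). The plate spans x -135 to +235 mm, y -50 to +50. All on one axis at y 0, z 65 mm: rod, roller, stop screw. Clamp block (60 x 46 mm, top at z 92) at x -60 mm, two V cradles under the roller at x +35 and +108 mm
- rod (a joint): how far the 14 mm steel rod is pushed in, m (range 0 to 0.08); it slides along the stand's x with about 5 N of friction while unclamped and stays where it is left, even with the nose sprung up to that force; clamped, it hardly moves
- rod_grip (a point): on the upright turned brass knob at the rod's outer end: round, 20 mm across, its middle, 45 mm above the rod's axis (110 mm above the bench); the knob's thick part runs 9 mm below to 10 mm above this point, and a 12 mm stem below that. It moves with the rod; it lies 188 mm behind the nose's tip
- rod_tip (a point): front face of the black sprung nose in the rod's inner end, 11 mm across. The nose gives way against a spring of about 5 N per mm, up to 5 mm. 4 to 6 N of nose force (about 10 N on the knob, friction included) is snug
- roller: black rubber feed roller, 25 mm across and 120 mm long, on a steel spindle 8 mm across and 150 mm long overall; origin at its middle, x along its axis. It lies loose in the V cradles and slides along them with 1 to 2 N. More than 15 N on its ends dents it
- stop: green bracket fixed at the stand's far end, carrying the 12 mm stop screw that points at the roller along the axis. Origin on the plate, 190 mm along the stand's x. The screw's face lies 15 to 27 mm on the roller's side of this origin, set differently each time and not reported: feel for it through the rod
- lever (a joint): angle of the cam lever, rad: near 0 = open (it leans 0.35 rad from upright towards the stand's -y side at 0), growing as it is swung over the top to the stand's +y side; 1.8 = fully down (almost level) against its stop. It resists up to about 14 N at the tip until about 1.5, then goes over centre and presses itself down, more and more, on to its stop
- lever_hinge (a point): the lever's hinge, on top of the clamp block, 100 mm above the bench; the hinge line is parallel to the stand's x
- lever_tip (a point): centre of the lever's red tip, 80 mm from the hinge: a drum 19 mm across and 22 mm long along the stand's x, with flat ends; it does not turn on the lever. It is easily pushed over from behind with closed fingers and then pressed down from above
- spool: empty steel ribbon spool lying flat, 44 mm across, 20 mm high; a bystander
- margin_stop: small nickel-plated margin stop, 34 x 16 x 32 mm; a bystander
- bell: brass dome bell, 54 mm across, 31 mm high; a bystander
- pliers: red-handled pliers lying flat, 155 mm long; a bystander
- tin: round tin of spare rubber feet, 72 mm across, 40 mm high; a bystander
- oil_bottle: small amber oil bottle standing, 40 mm across, 85 mm high; a bystander
- screwdriver: wooden-handled screwdriver lying flat, 170 mm long; a bystander
Mind the look-alikes: they are no part of the job. What is meant by the roller is not blue or white, and is the larger of those in its own colour.

How it is judged:
On the way, in this order (a step that is already met when the one before it is completed fails the run):
1. with the lever still open, the roller is pressed against the stop screw by more than 1.2 N (contact force between roller and stop above 1.2 N and y of roller in the frame of stand between -0.004 and 0.004 m and z of roller in the frame of stand between 0.061 and 0.069 m and angle between the x axis of roller and the x axis of stand, either way round below 0.06 rad and value of joint lever below 0.5 rad), for 0.2 s.
2. the lever is flipped over centre and fully down (value of joint lever above 1.7 rad), for 0.2 s.
At the end, for the whole second after the job is handed in: The lever is fully down (over 1.7 rad), the roller lies at rest in its cradles (within 4 mm sideways and in height, within 0.06 rad of the axis), the rod's nose is on its end (within 3 mm), and it still bears on the stop screw with more than 1.2 N (contact force between roller and stop above 1.2 N and y of roller in the frame of stand between -0.004 and 0.004 m and z of roller in the frame of stand between 0.061 and 0.069 m and angle between the x axis of roller and the x axis of stand, either way round below 0.06 rad and value of joint lever above 1.7 rad and linear speed of roller below 0.01 m/s and distance between rod_tip and roller below 0.078 m); the robot touches nothing.
It fails at once if the roller is pressed on the stop with more than 15 N (contact force between roller and stop above 15 N).
It fails at once if a bystander is moved more than 30 mm (distance of any of spool, margin_stop, bell, pliers, tin, oil_bottle, screwdriver from where it was at the start of the episode above 0.03 m).
It also fails if it takes over 64 s, if anything falls off the work surface, if the arm or the gripper's body presses on something with over 40 N, if the wrist force passes 120 N, or if a joint passes its speed limit or range.

## Working session

There is one attempt and no reset: what is moved stays moved. The work goes in short steps, Python scripts to look and compute and a shell command to move; the robot and the scene stay as the last step left them, time stands still between calls to the robot, and variables do not carry over. Pictures are saved under pics/ and viewed, and the job is handed in when it is done.

```bash
mkdir -p pics; ls; python3 - <<'E'
from workcell import bot
import cv2
s=bot.observe();print({k:s[k] for k in("clock","position","tool_rot","force","grip_width","qpos")})
for n in("scene","top","wrist"):
    c=bot.get_calibration(n);print(n,c)
    cv2.imwrite(f"pics/{n}0.png",bot.grab_frame(n))
E
```

```text
pics
{'clock': 0.0, 'position': array([ 0.15499849, -0.60510941,  0.22202306]), 'tool_rot': array([-1.51486285,  1.56962268,  1.87752528]), 'force': array([-0.73736896, -0.22152739, -0.05088902]), 'grip_width': 0.08558619570329573, 'qpos': array([ 1.24979226,  0.52202701, -0.03633532,  1.59999265,  0.02118195,
        1.02113088, -0.11279577])}
scene {'fx': 351.6099918347711, 'fy': 351.6099918347711, 'cx': 252.94699540687287, 'cy': 192.48934908632873, 'R': array([[-0.35966567,  0.93306802,  0.00496631],
       [ 0.76497698,  0.29791162, -0.57101567],
       [-0.53427599, -0.20157562, -0.82092414]]), 't': array([ 0.17083082, -0.37557343,  1.38945293])}
top {'fx': 473.03233149157995, 'fy': 473.03233149157995, 'cx': 254.60170849569164, 'cy': 196.46958840067333, 'R': array([[ 2.05406013e-02, -9.99788830e-01,  6.15300951e-04],
       [-9.97388932e-01, -2.05339058e-02, -6.92363835e-02],
       [ 6.92343974e-02,  8.08462592e-04, -9.97600093e-01]]), 't': array([0.01421525, 0.56784973, 1.73938909])}
wrist {'fx': 342.08202369892524, 'fy': 342.08202369892524, 'cx': 255.45033581775397, 'cy': 187.3494531787293, 'R': array([[ 2.47984404e-01, -9.68764022e-01, -6.38208414e-05],
       [-9.18038423e-01, -2.35020693e-01,  3.19328557e-01],
       [-3.09369016e-01, -7.91299119e-02, -9.47644062e-01]]), 't': array([-0.62416241, -0.04226924,  0.37879833])}
```

View pics/scene0.png

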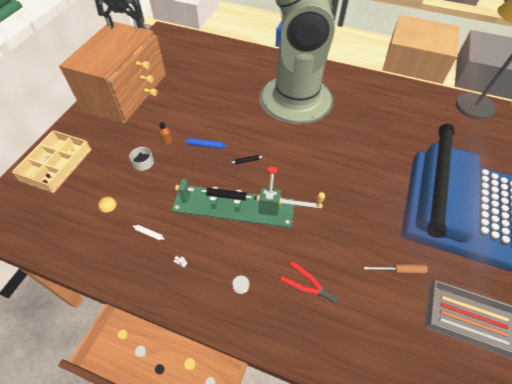

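View pics/top0.png

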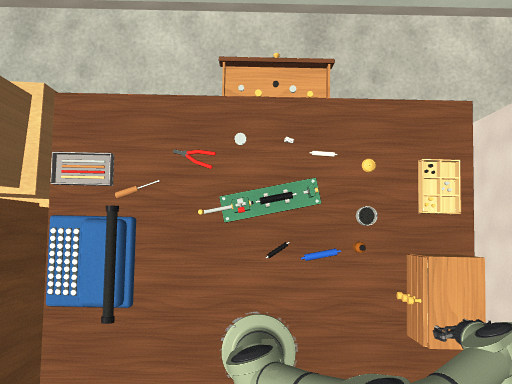

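The roller is the black one already in the stand (top ≈ (277,197)). The blue one (321,254), the white one (323,154) and the small black one (278,249) are the look-alikes: two are the wrong colour, the third is the smaller black. I'll enlarge to confirm and to get the stand's pose.

```bash
python3 - <<'E'
import cv2
a=cv2.imread("pics/top0.png");cv2.imwrite("pics/topc.png",cv2.resize(a[160:240,190:335],None,fx=5.5,fy=5.5,interpolation=cv2.INTER_CUBIC))
a=cv2.imread("pics/scene0.png");cv2.imwrite("pics/scenec.png",cv2.resize(a[140:240,165:335],None,fx=4.7,fy=4.7,interpolation=cv2.INTER_CUBIC))
E
```

```text
(no output)
```

View pics/topc.png

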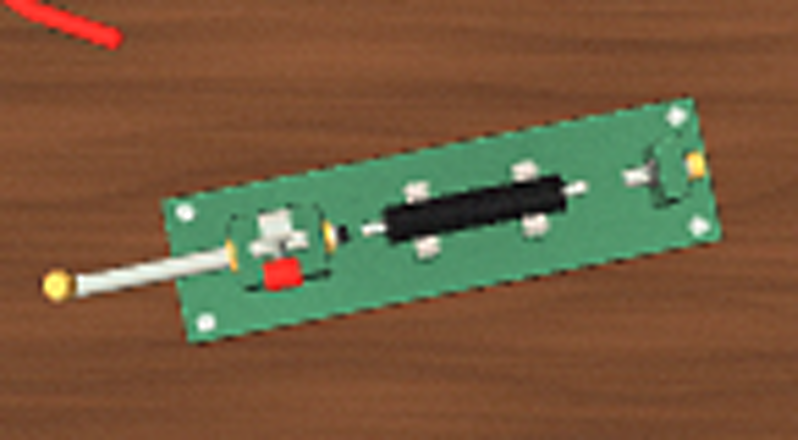

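View pics/scenec.png

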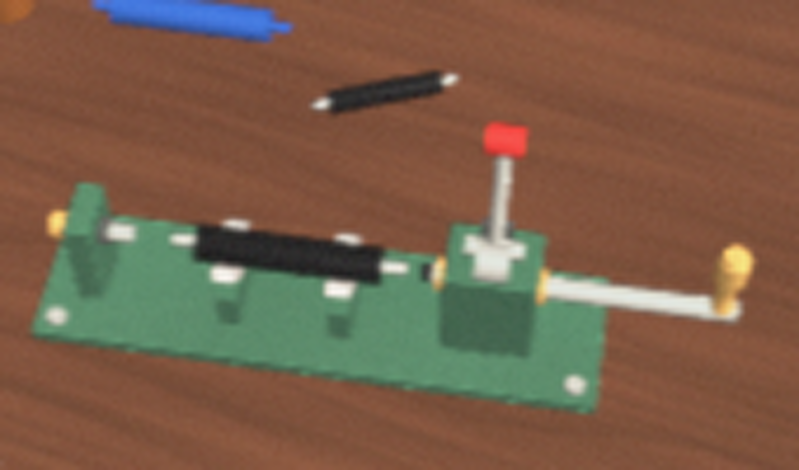

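Confirmed: in the crop the large black roller lies in the cradles, and the loose black one is shorter. The plate corners in the crop are (165,200), (693,98), (720,240) and (190,342), the knob is at (57,285) and the red tip at (283,273).

```bash
cat > h.py <<'E'
import numpy as np
from workcell import bot
from scipy.spatial.transform import Rotation as Ro
def ray(c,uv,z):
    d=c["R"].T@np.array([(uv[0]-c["cx"])/c["fx"],(uv[1]-c["cy"])/c["fy"],1.]);o=-c["R"].T@np.asarray(c["t"])
    return o+d*(z-o[2])/d[2]
def proj(c,X):
    p=c["R"]@np.asarray(X)+c["t"];return np.array([c["fx"]*p[0]/p[2]+c["cx"],c["fy"]*p[1]/p[2]+c["cy"]])
def toolR():
    return Ro.from_euler("xyz",bot.observe()["tool_rot"]).as_matrix()
E
python3 - <<'E'
from h import *
c=bot.get_calibration("top");f=lambda p:((p[0]+.5)/5.5-.5+190,(p[1]+.5)/5.5-.5+160)
P=[ray(c,f(p),.012) for p in[(165,200),(693,98),(720,240),(190,342)]]
L=[(-.135,.05),(.235,.05),(.235,-.05),(-.135,-.05)]
A=np.array([p[:2] for p in P]);B=np.array(L)
a,b=A-A.mean(0),B-B.mean(0)
th=np.arctan2((b[:,0]*a[:,1]-b[:,1]*a[:,0]).sum(),(a*b).sum())
R=np.array([[np.cos(th),-np.sin(th)],[np.sin(th),np.cos(th)]]);o=A.mean(0)-R@B.mean(0)
print(o,th,np.round((B@R.T+o-A)*1000,1))
k=ray(c,f((57,285)),.115);print("knob",k,R.T@(k[:2]-o))
k=ray(c,f((283,273)),.18);print("tip",k,R.T@(k[:2]-o))
print(toolR())
for m in [f((57,285))]:
  for n in("scene",):
    cc=bot.get_calibration(n);print(proj(cc,ray(c,m,.115)))
E
```

```text
[0.54716897 0.01700956] -1.3602851220583472 [[ 0.6  2.8]
 [ 0.9 -1.3]
 [-0.4 -2.8]
 [-1.2  1.3]]
knob [0.504341   0.21643507 0.115     ] [-0.20397236 -0.00021059]
tip [0.51224895 0.07058248 0.18      ] [-0.05968714 -0.02295455]
[[-2.67168756e-04  2.48141008e-01 -9.68723887e-01]
 [ 7.79024855e-04 -9.68723576e-01 -2.48141143e-01]
 [-9.99999661e-01 -8.20955546e-04  6.55046599e-05]]
[321.68065989 195.72899231]
```

View pics/wrist0.png

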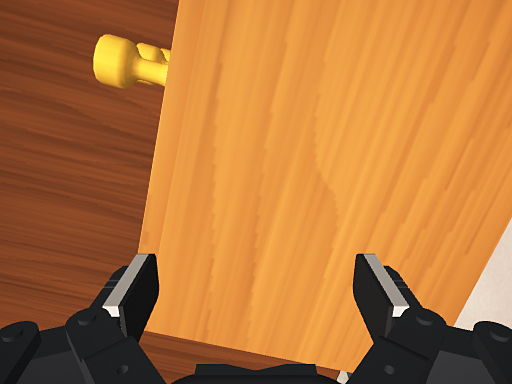

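```bash
cat >> h.py <<'E'
O=np.array([.54717,.01701,0]);TH=-1.3603
S=Ro.from_euler("z",TH).as_matrix()
def W(p): return O+S@np.asarray(p,float)
def st(p): return S.T@(np.asarray(p)-O)
# wanted tool: x down, y along +stand x, z along -stand y
RT=np.column_stack([[0,0,-1],S[:,0],-S[:,1]])
def go(Xw,turn=True):
    s=bot.observe();R=toolR();t=R.T@(np.asarray(Xw)-s["position"])
    w=np.degrees(Ro.from_matrix(R.T@RT).as_rotvec()) if turn else np.zeros(3)
    print("t",t.round(4),"w",w.round(2))
def now():
    s=bot.observe();print("clk",round(s["clock"],2),"stand",st(s["position"]).round(4),"Fstand",(S.T@s["force"]).round(2),"grip",round(s["grip_width"],4))
E
python3 - <<'E'
from h import *
now();go([.45,-.3,.3]);go([.55,.0,.32]);go(W([-.204,0,.25]))
E
```

```text
clk 0.15 stand [ 0.5266 -0.5135  0.2222] Fstand [ 0.33 -0.04 -0.57] grip 0.0852
t [-0.0777 -0.2225 -0.3615] w [2.31 0.   0.05]
t [-0.0975 -0.4884 -0.5328] w [2.31 0.   0.05]
t [-0.0273 -0.7093 -0.5425] w [2.31 0.   0.05]
```

```bash
python3 -m creep '[{"tx":-0.05},{"tx":-0.08,"ty":-0.03,"tz":-0.03},{"tx":-0.08,"ty":-0.05,"tz":-0.08},{"tx":-0.08,"ty":-0.08,"tz":-0.12},{"tx":-0.08,"ty":-0.1,"tz":-0.16},{"tx":-0.08,"ty":-0.13,"tz":-0.2},{"tx":-0.08,"ty":-0.16,"tz":-0.24},{"tx":-0.08,"ty":-0.18,"tz":-0.28}]'; python3 -c "
from h import *
now();go(W([-.204,0,.25]))"
```

```text
clk 0.15 stand [ 0.5266 -0.5135  0.2222] Fstand [ 0.33 -0.04 -0.57] grip 0.0852
t [-0.0273 -0.7093 -0.5425] w [2.31 0.   0.05]$[0]: bad value
```

```bash
python3 -m creep '[{"wx":0,"wy":0,"wz":0,"tx":-0.05,"ty":0,"tz":0,"claw":0.5},{"wx":0,"wy":0,"wz":0,"tx":-0.08,"ty":-0.03,"tz":-0.03,"claw":0.5},{"wx":0,"wy":0,"wz":0,"tx":-0.08,"ty":-0.05,"tz":-0.08,"claw":0.5},{"wx":0,"wy":0,"wz":0,"tx":-0.08,"ty":-0.08,"tz":-0.12,"claw":0.5},{"wx":0,"wy":0,"wz":0,"tx":-0.08,"ty":-0.1,"tz":-0.16,"claw":0.5},{"wx":0,"wy":0,"wz":0,"tx":-0.08,"ty":-0.13,"tz":-0.2,"claw":0.5},{"wx":2,"wy":0,"wz":0,"tx":-0.08,"ty":-0.16,"tz":-0.24,"claw":0.5},{"wx":2.3,"wy":0,"wz":0,"tx":-0.08,"ty":-0.18,"tz":-0.28,"claw":0.5}]'; python3 -c "
from h import *
now();go(W([-.204,0,.25]))"
```

```text
clock: 0.95
position: [0.3824, -0.3591, 0.3025]
tool_rot: [-1.425, 1.57, 1.927]
force: [1.3, -1.9, 0.4]
grip_width: 0.0429
clk 0.95 stand [ 0.3334 -0.2397  0.3025] Fstand [2.18 0.86 0.45] grip 0.0429
t [ 0.0529 -0.5375 -0.2394] w [-0.03  0.01  0.04]
```

```bash
python3 -m creep '[{"wx":0,"wy":0,"wz":0,"tx":0,"ty":-0.3,"tz":-0.2,"claw":0.5},{"wx":0,"wy":0,"wz":0,"tx":0,"ty":-0.3,"tz":-0.2,"claw":0.5},{"wx":0,"wy":0,"wz":0,"tx":0,"ty":-0.3,"tz":-0.2,"claw":0.5},{"wx":0,"wy":0,"wz":0,"tx":0,"ty":-0.3,"tz":-0.2,"claw":0.5},{"wx":0,"wy":0,"wz":0,"tx":0,"ty":-0.3,"tz":-0.2,"claw":0.5},{"wx":0,"wy":0,"wz":0,"tx":0,"ty":-0.3,"tz":-0.2,"claw":0.5},{"wx":0,"wy":0,"wz":0,"tx":0,"ty":-0.3,"tz":-0.2,"claw":0.5},{"wx":0,"wy":0,"wz":0,"tx":0,"ty":-0.36,"tz":-0.22,"claw":0.5}]'; python3 -c "
from h import *
now();go(W([-.204,0,.25]))"
```

```text
clock: 1.75
position: [0.5193, 0.0151, 0.3026]
tool_rot: [-1.569, 1.57, 1.782]
force: [1.3, 0.1, 0.0]
grip_width: 0.0427
clk 1.75 stand [-0.0039 -0.0276  0.3026] Fstand [0.17 1.27 0.02] grip 0.0427
t [ 0.0528 -0.2    -0.0274] w [-0.06  0.    0.05]
```

```bash
python3 -m creep '[{"wx":0,"wy":0,"wz":0,"tx":0,"ty":-0.2,"tz":-0.027,"claw":0.5},{"wx":0,"wy":0,"wz":0,"tx":0,"ty":-0.2,"tz":-0.027,"claw":0.5},{"wx":0,"wy":0,"wz":0,"tx":0,"ty":-0.2,"tz":-0.027,"claw":0.5},{"wx":0,"wy":0,"wz":0,"tx":0.03,"ty":-0.2,"tz":-0.027,"claw":0.5},{"wx":0,"wy":0,"wz":0,"tx":0.08,"ty":-0.2,"tz":-0.027,"claw":0.5},{"wx":0,"wy":0,"wz":0,"tx":0.1,"ty":-0.2,"tz":-0.027,"claw":0.5},{"wx":0,"wy":0,"wz":0,"tx":0.1,"ty":-0.2,"tz":-0.027,"claw":0.5}]'; python3 -c "
from h import *
import cv2
now();go(W([-.204,0,.108]))
c=bot.get_calibration('wrist')
a=bot.grab_frame('wrist');cv2.imwrite('pics/w1.png',a)
print(proj(c,W([-.204,0,.12])),proj(c,W([-.06,-.0274,.175])))
"
```

```text
clock: 2.45
position: [0.5023, 0.216, 0.1996]
tool_rot: [0.025, 1.565, -2.907]
force: [-1.4, -0.5, 0.7]
grip_width: 0.0427
clk 2.45 stand [-0.2039 -0.0023  0.1996] Fstand [ 0.16 -1.43  0.74] grip 0.0427
t [ 0.0916 -0.0001 -0.0028] w [ 0.    0.33 -0.01]
[255.95149418 188.15359018] [502.69162276 263.15612953]
```

View pics/w1.png

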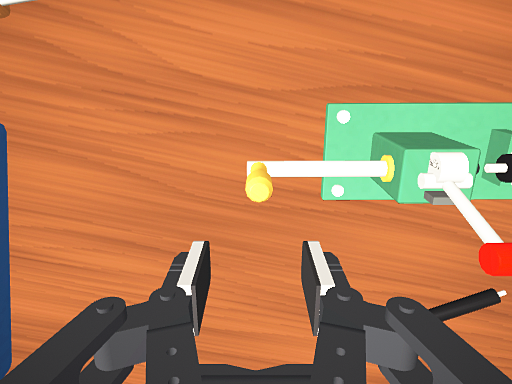

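The wrist view shows the knob at (259,186) against a predicted (256,188), so the pose is good to about 1 mm. The lever tip at (497,258) also agrees. I'll descend around the knob with the jaws part open.

```bash
python3 -m creep '[{"wx":0,"wy":0,"wz":0,"tx":0,"ty":0,"tz":-0.003,"claw":0.5},{"wx":0,"wy":0.3,"wz":0,"tx":0.04,"ty":0.001,"tz":-0.003,"claw":0.5},{"wx":0,"wy":0.3,"wz":0,"tx":0.075,"ty":0.001,"tz":-0.003,"claw":0.5},{"wx":0,"wy":0.3,"wz":0,"tx":0.092,"ty":0.001,"tz":-0.003,"claw":0.5},{"wx":0,"wy":0.3,"wz":0,"tx":0.092,"ty":0.001,"tz":-0.003,"claw":0.5},{"wx":0,"wy":0.3,"wz":0,"tx":0.092,"ty":0.001,"tz":-0.003,"claw":0.5},{"wx":0,"wy":0.3,"wz":0,"tx":0.092,"ty":0.001,"tz":-0.003,"claw":0.5}]'; python3 -c "
from h import *
import cv2
now()
a=bot.grab_frame('wrist');cv2.imwrite('pics/w2.png',a)
now()
"
```

```text
clock: 3.2
position: [0.5076, 0.2161, 0.1119]
tool_rot: [-2.974, 1.565, 0.377]
force: [1.0, 0.3, 0.5]
grip_width: 0.0429
clk 3.2 stand [-0.203   0.0029  0.1119] Fstand [-0.12  1.05  0.45] grip 0.0429
clk 3.25 stand [-0.203   0.0027  0.1117] Fstand [0.24 0.21 0.1 ] grip 0.0427
```

View pics/w2.png

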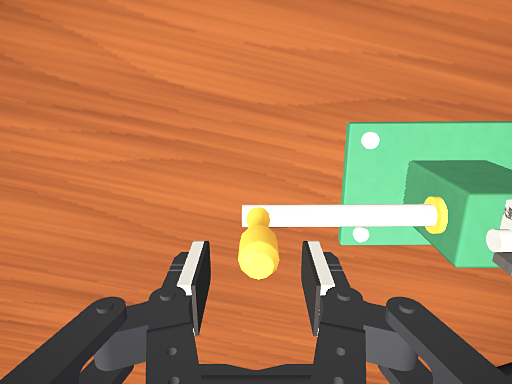

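```bash
python3 -m creep '[{"wx":0,"wy":0,"wz":0,"tx":0.002,"ty":0.004,"tz":0.002,"claw":0.5},{"wx":0,"wy":0,"wz":0,"tx":0.002,"ty":0.008,"tz":0.002,"claw":0.5},{"wx":0,"wy":0,"wz":0,"tx":0.002,"ty":0.009,"tz":0.002,"claw":0.5},{"wx":0,"wy":0,"wz":0,"tx":0.002,"ty":0.01,"tz":0.002,"claw":0.5},{"wx":0,"wy":0,"wz":0,"tx":0.002,"ty":0.011,"tz":0.002,"claw":0.5}]'; python3 -c "
from h import *
now()"
python3 -m creep '[{"wx":0,"wy":0,"wz":0,"tx":0,"ty":0.001,"tz":0,"claw":0.5},{"wx":0,"wy":0,"wz":0,"tx":0,"ty":0.002,"tz":0,"claw":0.5},{"wx":0,"wy":0,"wz":0,"tx":0,"ty":0.003,"tz":0,"claw":0.5},{"wx":0,"wy":0,"wz":0,"tx":0,"ty":0.004,"tz":0,"claw":0.5}]'; python3 -c "
from h import *
now()"
```

```text
clock: 3.75
position: [0.5078, 0.2048, 0.1097]
tool_rot: [-2.967, 1.566, 0.383]
force: [0.8, 0.3, -0.5]
grip_width: 0.0427
clk 3.75 stand [-0.1919  0.0007  0.1097] Fstand [-0.14  0.81 -0.5 ] grip 0.0427
clock: 4.15
position: [0.5085, 0.2014, 0.1097]
tool_rot: [-2.839, 1.565, 0.513]
force: [-1.2, 4.9, -1.3]
grip_width: 0.0428
clk 4.15 stand [-0.1884  0.0008  0.1097] Fstand [-5.06 -0.19 -1.29] grip 0.0428
```

```bash
for i in 1; do python3 -m creep '[{"wx":0,"wy":0,"wz":0,"tx":0,"ty":0.002,"tz":0,"claw":0.5},{"wx":0,"wy":0,"wz":0,"tx":0,"ty":0.004,"tz":0,"claw":0.5},{"wx":0,"wy":0,"wz":0,"tx":0,"ty":0.006,"tz":0,"claw":0.5},{"wx":0,"wy":0,"wz":0,"tx":0,"ty":0.008,"tz":0,"claw":0.5},{"wx":0,"wy":0,"wz":0,"tx":0,"ty":0.01,"tz":0,"claw":0.5}]'; python3 -c "
from h import *
now()"; done
python3 -m creep '[{"wx":0,"wy":0,"wz":0,"tx":0,"ty":0.002,"tz":0,"claw":0.5},{"wx":0,"wy":0,"wz":0,"tx":0,"ty":0.004,"tz":0,"claw":0.5},{"wx":0,"wy":0,"wz":0,"tx":0,"ty":0.006,"tz":0,"claw":0.5},{"wx":0,"wy":0,"wz":0,"tx":0,"ty":0.008,"tz":0,"claw":0.5}]'; python3 -c "
from h import *
now()
import cv2
a=bot.grab_frame('top');cv2.imwrite('pics/top2.png',cv2.resize(a[160:240,190:335],None,fx=5.5,fy=5.5,interpolation=cv2.INTER_CUBIC))
now()"
```

```text
clock: 4.65
position: [0.5105, 0.1924, 0.1097]
tool_rot: [-2.696, 1.565, 0.656]
force: [-1.2, 5.6, -0.8]
grip_width: 0.0426
clk 4.65 stand [-0.1791  0.0008  0.1097] Fstand [-5.77  0.   -0.76] grip 0.0426
clock: 5.05
position: [0.512, 0.1854, 0.1097]
tool_rot: [-2.553, 1.564, 0.8]
force: [-0.9, 7.1, -1.9]
grip_width: 0.0429
clk 5.05 stand [-0.1721  0.0008  0.1097] Fstand [-7.09  0.63 -1.93] grip 0.0429
clk 5.1 stand [-0.1716  0.0008  0.1097] Fstand [-4.76 -0.11 -1.29] grip 0.0429
```

View pics/top2.png

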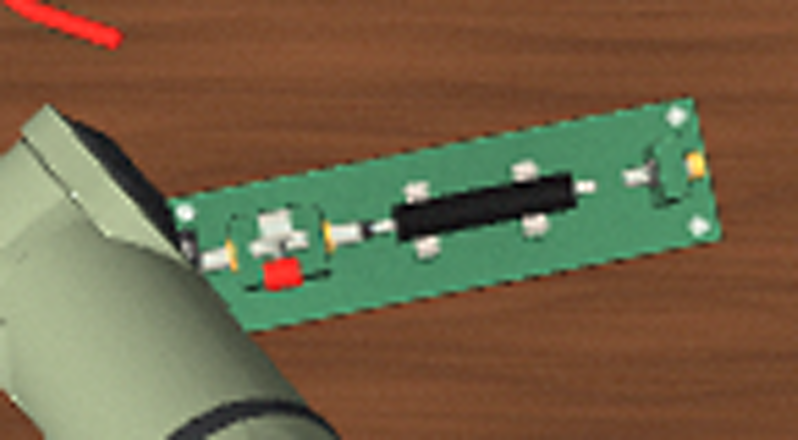

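The roller now moves with the rod. Its spindle end is at about (596,187) and the screw face at (624,177), so about 17 mm is left.

```bash
python3 -m creep '[{"wx":0,"wy":0,"wz":0,"tx":0,"ty":0.002,"tz":0,"claw":0.5},{"wx":0,"wy":0,"wz":0,"tx":0,"ty":0.004,"tz":0,"claw":0.5},{"wx":0,"wy":0,"wz":0,"tx":0,"ty":0.006,"tz":0,"claw":0.5},{"wx":0,"wy":0,"wz":0,"tx":0,"ty":0.008,"tz":0,"claw":0.5},{"wx":0,"wy":0,"wz":0,"tx":0,"ty":0.01,"tz":0,"claw":0.5},{"wx":0,"wy":0,"wz":0,"tx":0,"ty":0.01,"tz":0,"claw":0.5}]'; python3 -c "
from h import *
now()
import cv2
a=bot.grab_frame('top');cv2.imwrite('pics/top3.png',cv2.resize(a[160:240,190:335],None,fx=5.5,fy=5.5,interpolation=cv2.INTER_CUBIC))
now()"
```

```text
clock: 5.7
position: [0.5141, 0.1759, 0.1097]
tool_rot: [-2.483, 1.563, 0.87]
force: [-1.1, 4.7, -1.7]
grip_width: 0.0423
clk 5.7 stand [-0.1623  0.0009  0.1097] Fstand [-4.84 -0.05 -1.75] grip 0.0423
clk 5.75 stand [-0.1623  0.0009  0.1097] Fstand [-4.59  1.16 -1.62] grip 0.0431
```

View pics/top3.png

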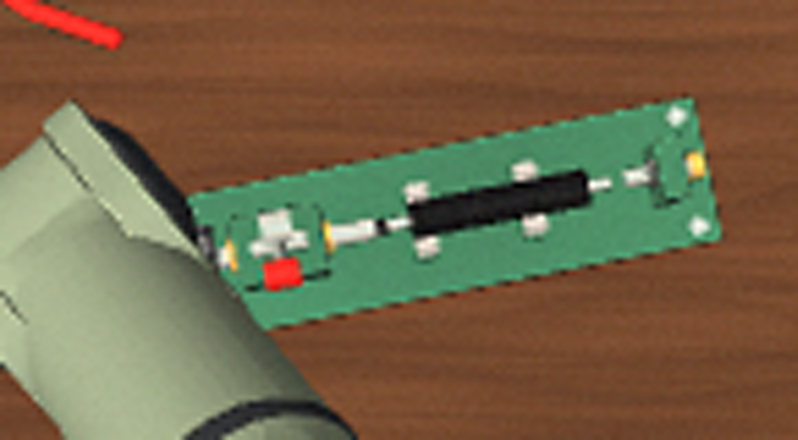

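About 7 mm is left: spindle end at (611,184), screw face at (624,177). From here I use smaller steps.

```bash
python3 -m creep '[{"wx":0,"wy":0,"wz":0,"tx":0,"ty":0.001,"tz":0,"claw":0.5},{"wx":0,"wy":0,"wz":0,"tx":0,"ty":0.002,"tz":0,"claw":0.5},{"wx":0,"wy":0,"wz":0,"tx":0,"ty":0.003,"tz":0,"claw":0.5},{"wx":0,"wy":0,"wz":0,"tx":0,"ty":0.004,"tz":0,"claw":0.5}]'>/dev/null; python3 -c "
from h import *
now()"
python3 -m creep '[{"wx":0,"wy":0,"wz":0,"tx":0,"ty":0.0005,"tz":0,"claw":0.5},{"wx":0,"wy":0,"wz":0,"tx":0,"ty":0.001,"tz":0,"claw":0.5}]'>/dev/null; python3 -c "
from h import *
now()"
```

```text
clk 6.15 stand [-0.1591  0.0009  0.1097] Fstand [-6.25  0.16 -1.8 ] grip 0.0427
clk 6.35 stand [-0.1587  0.001   0.1097] Fstand [-6.73  0.71 -1.25] grip 0.0428
```

```bash
python3 -m creep '[{"wx":0,"wy":0,"wz":0,"tx":0,"ty":0.001,"tz":0,"claw":0.5},{"wx":0,"wy":0,"wz":0,"tx":0,"ty":0.0015,"tz":0,"claw":0.5}]'>/dev/null; python3 -c "
from h import *
now()"
python3 -m creep '[{"wx":0,"wy":0,"wz":0,"tx":0,"ty":0.0005,"tz":0,"claw":0.5},{"wx":0,"wy":0,"wz":0,"tx":0,"ty":0.001,"tz":0,"claw":0.5}]'>/dev/null; python3 -c "
from h import *
now()
import cv2
a=bot.grab_frame('top');cv2.imwrite('pics/top4.png',cv2.resize(a[180:210,260:330],None,fx=11,fy=11,interpolation=cv2.INTER_CUBIC))
now()"
```

```text
clk 6.55 stand [-0.1579  0.0009  0.1097] Fstand [-5.16  0.37 -0.96] grip 0.0428
clk 6.75 stand [-0.1575  0.001   0.1097] Fstand [-6.62  0.63 -1.48] grip 0.0431
clk 6.8 stand [-0.1574  0.001   0.1097] Fstand [-6.23  0.47 -1.12] grip 0.0426
```

View pics/top4.png

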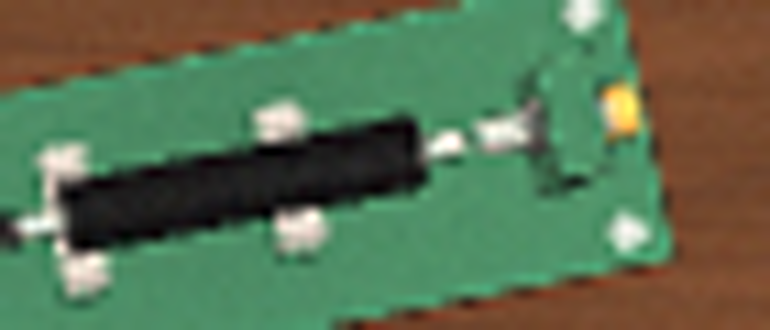

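The gap is about 11 crop px (466→477), roughly 3.5 mm.

```bash
python3 -m creep '[{"wx":0,"wy":0,"wz":0,"tx":0,"ty":0.001,"tz":0,"claw":0.5},{"wx":0,"wy":0,"wz":0,"tx":0,"ty":0.0015,"tz":0,"claw":0.5},{"wx":0,"wy":0,"wz":0,"tx":0,"ty":0.002,"tz":0,"claw":0.5}]'>/dev/null; python3 -c "
from h import *
now()"
python3 -m creep '[{"wx":0,"wy":0,"wz":0,"tx":0,"ty":0.0005,"tz":0,"claw":0.5},{"wx":0,"wy":0,"wz":0,"tx":0,"ty":0.001,"tz":0,"claw":0.5}]'>/dev/null; python3 -c "
from h import *
now()"
python3 -m creep '[{"wx":0,"wy":0,"wz":0,"tx":0,"ty":0.0005,"tz":0,"claw":0.5},{"wx":0,"wy":0,"wz":0,"tx":0,"ty":0.001,"tz":0,"claw":0.5}]'>/dev/null; python3 -c "
from h import *
now()"
```

```text
clk 7.1 stand [-0.156   0.001   0.1097] Fstand [-6.14  0.89 -1.81] grip 0.0431
clk 7.3 stand [-0.1557  0.001   0.1097] Fstand [-5.62 -0.68 -1.78] grip 0.0427
clk 7.5 stand [-0.1553  0.001   0.1097] Fstand [-6.05  0.3  -1.15] grip 0.0421
```

```bash
for k in 1; do python3 -m creep '[{"wx":0,"wy":0,"wz":0,"tx":0,"ty":0.0008,"tz":0,"claw":0.5},{"wx":0,"wy":0,"wz":0,"tx":0,"ty":0.0012,"tz":0,"claw":0.5}]'>/dev/null; python3 -c "
from h import *
now()"; done
python3 -m creep '[{"wx":0,"wy":0,"wz":0,"tx":0,"ty":0.0008,"tz":0,"claw":0.5},{"wx":0,"wy":0,"wz":0,"tx":0,"ty":0.0012,"tz":0,"claw":0.5}]'>/dev/null; python3 -c "
from h import *
now()"
```

```text
clk 7.7 stand [-0.1548  0.001   0.1097] Fstand [-6.36  0.16 -1.03] grip 0.0426
clk 7.9 stand [-0.1542  0.001   0.1097] Fstand [-5.92  0.48 -1.71] grip 0.0429
```

```bash
python3 -m creep '[{"wx":0,"wy":0,"wz":0,"tx":0,"ty":0.0008,"tz":0,"claw":0.5},{"wx":0,"wy":0,"wz":0,"tx":0,"ty":0.0012,"tz":0,"claw":0.5}]'>/dev/null; python3 -c "
from h import *
now()"
python3 -m creep '[{"wx":0,"wy":0,"wz":0,"tx":0,"ty":0.0008,"tz":0,"claw":0.5},{"wx":0,"wy":0,"wz":0,"tx":0,"ty":0.001,"tz":0,"claw":0.5}]'>/dev/null; python3 -c "
from h import *
now()
import cv2
a=bot.grab_frame('top');cv2.imwrite('pics/top5.png',cv2.resize(a[180:210,260:330],None,fx=11,fy=11,interpolation=cv2.INTER_CUBIC))
now()"
```

```text
clk 8.1 stand [-0.1536  0.001   0.1097] Fstand [-5.78  0.71 -2.62] grip 0.0426
clk 8.3 stand [-0.1532  0.0011  0.1097] Fstand [-6.41  0.07 -1.73] grip 0.0426
clk 8.35 stand [-0.1532  0.0011  0.1097] Fstand [-6.4   0.51 -1.4 ] grip 0.0429
```

View pics/top5.png

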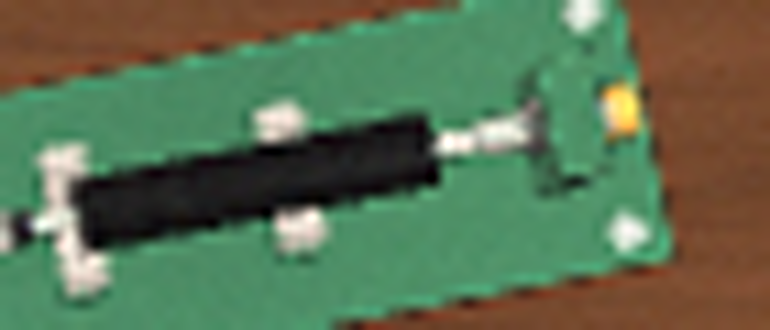

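The spindle end is now almost at the screw (472 against 477). I continue in fine steps until the force rises towards 10 N.

```bash
python3 -m creep '[{"wx":0,"wy":0,"wz":0,"tx":0,"ty":0.0006,"tz":0,"claw":0.5},{"wx":0,"wy":0,"wz":0,"tx":0,"ty":0.001,"tz":0,"claw":0.5}]'>/dev/null; python3 -c "
from h import *
now()"
python3 -m creep '[{"wx":0,"wy":0,"wz":0,"tx":0,"ty":0.0006,"tz":0,"claw":0.5},{"wx":0,"wy":0,"wz":0,"tx":0,"ty":0.001,"tz":0,"claw":0.5}]'>/dev/null; python3 -c "
from h import *
now()"
```

```text
clk 8.55 stand [-0.1529  0.0011  0.1096] Fstand [-6.71 -0.1  -2.27] grip 0.0428
clk 8.75 stand [-0.1525  0.0011  0.1096] Fstand [-5.91  0.14 -1.82] grip 0.0427
```

```bash
python3 -m creep '[{"wx":0,"wy":0,"wz":0,"tx":0,"ty":0.0006,"tz":0,"claw":0.5},{"wx":0,"wy":0,"wz":0,"tx":0,"ty":0.001,"tz":0,"claw":0.5}]'>/dev/null; python3 -c "
from h import *
now()"
```

```text
clk 8.95 stand [-0.1522  0.0011  0.1096] Fstand [-6.68 -0.21 -1.8 ] grip 0.0424
```

```bash
python3 -m creep '[{"wx":0,"wy":0,"wz":0,"tx":0,"ty":0.0006,"tz":0,"claw":0.5},{"wx":0,"wy":0,"wz":0,"tx":0,"ty":0.001,"tz":0,"claw":0.5}]'>/dev/null; python3 -c "
from h import *
now()"
python3 -m creep '[{"wx":0,"wy":0,"wz":0,"tx":0,"ty":0.0006,"tz":0,"claw":0.5},{"wx":0,"wy":0,"wz":0,"tx":0,"ty":0.001,"tz":0,"claw":0.5}]'>/dev/null; python3 -c "
from h import *
now()"
```

```text
clk 9.15 stand [-0.152   0.0012  0.1096] Fstand [-8.31  0.85 -2.15] grip 0.0427
clk 9.35 stand [-0.1519  0.0012  0.1097] Fstand [-8.53 -0.35 -1.99] grip 0.043
```

```bash
python3 -m creep '[{"wx":0,"wy":0,"wz":0,"tx":0,"ty":0.0006,"tz":0,"claw":0.5},{"wx":0,"wy":0,"wz":0,"tx":0,"ty":0.001,"tz":0,"claw":0.5}]'>/dev/null; python3 -c "
from h import *
now()"
```

```text
clk 9.55 stand [-0.1518  0.0012  0.1097] Fstand [-8.66  0.03 -1.21] grip 0.0426
```

```bash
python3 -m creep '[{"wx":0,"wy":0,"wz":0,"tx":0,"ty":0.001,"tz":0,"claw":0.5},{"wx":0,"wy":0,"wz":0,"tx":0,"ty":0.0013,"tz":0,"claw":0.5}]'>/dev/null; python3 -c "
from h import *
now()"
```

```text
clk 9.75 stand [-0.1516  0.0012  0.1096] Fstand [-9.7  -0.   -3.13] grip 0.0427
```

```bash
python3 -m creep '[{"wx":0,"wy":0,"wz":0,"tx":0,"ty":0.0012,"tz":0,"claw":0.5},{"wx":0,"wy":0,"wz":0,"tx":0,"ty":0.0015,"tz":0,"claw":0.5},{"wx":0,"wy":0,"wz":0,"tx":0,"ty":0.0015,"tz":0,"claw":0.5}]'>/dev/null; python3 -c "
from h import *
now()"
```

```text
clk 10.05 stand [-0.1514  0.0012  0.1096] Fstand [-9.61  0.76 -2.59] grip 0.0425
```

```bash
python3 -m creep '[{"wx":0,"wy":0,"wz":0,"tx":0,"ty":0.0014,"tz":0,"claw":0.5},{"wx":0,"wy":0,"wz":0,"tx":0,"ty":0.0018,"tz":0,"claw":0.5},{"wx":0,"wy":0,"wz":0,"tx":0,"ty":0.0018,"tz":0,"claw":0.5}]'>/dev/null; python3 -c "
from h import *
now()
import time
for n in range(4):
    bot.grab_frame('top');now()"
```

```text
clk 10.35 stand [-0.1511  0.0013  0.1096] Fstand [-10.    -1.24  -2.97] grip 0.0423
clk 10.4 stand [-0.1511  0.0012  0.1096] Fstand [-10.94   1.34  -2.4 ] grip 0.0426
clk 10.45 stand [-0.1511  0.0013  0.1096] Fstand [-10.92   0.58  -3.32] grip 0.0428
clk 10.5 stand [-0.1511  0.0013  0.1096] Fstand [-10.77  -0.16  -2.62] grip 0.0429
clk 10.55 stand [-0.151   0.0012  0.1096] Fstand [-10.3    0.29  -2.05] grip 0.0429
```

The knob force is steady at about 10.6 N, so the roller is snug. I back the pad off and lift straight up.

```bash
python3 -m creep '[{"wx":0,"wy":0,"wz":0,"tx":0,"ty":-0.003,"tz":0,"claw":0.5},{"wx":0,"wy":0,"wz":0,"tx":0,"ty":-0.008,"tz":0,"claw":0.5},{"wx":0,"wy":0,"wz":0,"tx":0,"ty":-0.011,"tz":0,"claw":0.5},{"wx":0,"wy":0,"wz":0,"tx":0,"ty":-0.011,"tz":0,"claw":0.5}]'; python3 -c "
from h import *
now()"
python3 -m creep '[{"wx":0,"wy":0,"wz":0,"tx":-0.03,"ty":0,"tz":0,"claw":0.5},{"wx":0,"wy":0,"wz":0,"tx":-0.07,"ty":0,"tz":0,"claw":0.5},{"wx":0,"wy":0,"wz":0,"tx":-0.11,"ty":0,"tz":0,"claw":0.5},{"wx":0,"wy":0,"wz":0,"tx":-0.14,"ty":0,"tz":0,"claw":1},{"wx":0,"wy":0,"wz":0,"tx":-0.14,"ty":0,"tz":0,"claw":1},{"wx":0,"wy":0,"wz":0,"tx":-0.14,"ty":0,"tz":0,"claw":1}]';python3 -c "
from h import *
now()
import cv2
a=bot.grab_frame('wrist');cv2.imwrite('pics/w6.png',a)
a=bot.grab_frame('scene');cv2.imwrite('pics/s6.png',cv2.resize(a[140:240,165:335],None,fx=4.7,fy=4.7,interpolation=cv2.INTER_CUBIC))
go(W([-.06,-.0275-.04,.25]))"
```

```text
clock: 10.95
position: [0.5143, 0.1761, 0.1099]
tool_rot: [-1.963, 1.546, 1.404]
force: [-0.3, -0.2, 0.4]
grip_width: 0.0425
clk 10.95 stand [-0.1624  0.0011  0.1099] Fstand [ 0.17 -0.39  0.44] grip 0.0425
clock: 11.55
position: [0.5139, 0.1723, 0.25]
tool_rot: [-2.002, 1.546, 1.364]
force: [0.4, -0.4, -0.9]
grip_width: 0.0004
clk 11.55 stand [-1.588e-01 -1.000e-04  2.500e-01] Fstand [ 0.46  0.35 -0.95] grip 0.0004
t [-0.004   0.0978  0.0682] w [ 0.83 -0.46  1.32]
```

View pics/w6.png

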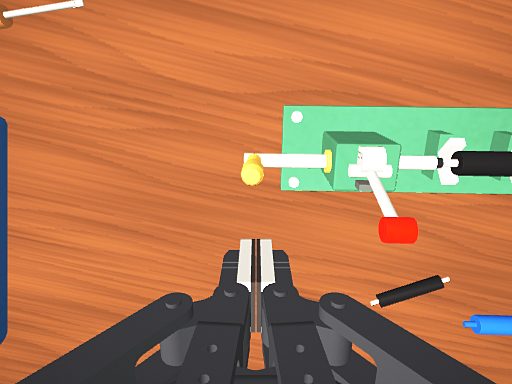

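View pics/s6.png

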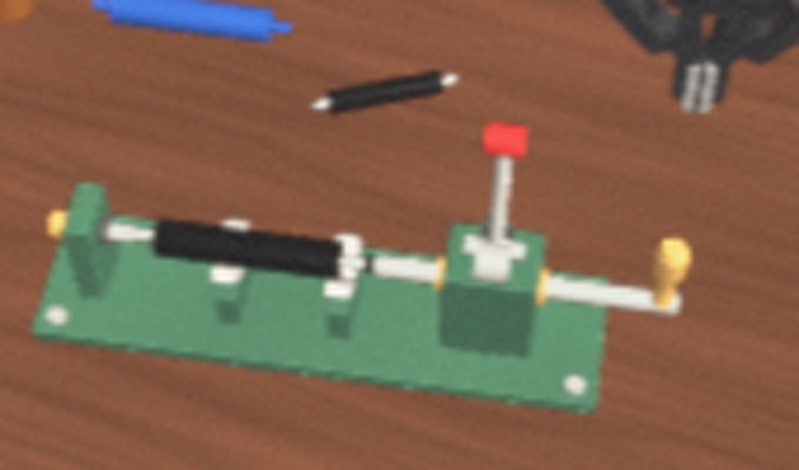

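The roller's spindle sits against the screw at crop (110,230), the nose bears on its other end, and the lever is still open. I move the closed fingers behind the red tip.

```bash
python3 -m creep '[{"wx":0.8,"wy":-0.5,"wz":1.3,"tx":-0.005,"ty":0.05,"tz":0.068,"claw":1},{"wx":0.8,"wy":-0.5,"wz":1.3,"tx":-0.005,"ty":0.098,"tz":0.068,"claw":1},{"wx":0.8,"wy":-0.5,"wz":1.3,"tx":-0.005,"ty":0.098,"tz":0.068,"claw":1},{"wx":0.8,"wy":-0.5,"wz":1.3,"tx":-0.005,"ty":0.098,"tz":0.068,"claw":1}]';python3 -c "
from h import *
now();go(W([-.06,-.068,.18]))"
```

```text
clock: 12.05
position: [0.4679, 0.0578, 0.2501]
tool_rot: [0.291, 1.568, -2.644]
force: [0.7, 0.9, -0.4]
grip_width: 0.0002
clk 12.05 stand [-0.0564 -0.069   0.2501] Fstand [-0.74  0.91 -0.44] grip 0.0002
t [ 0.0701 -0.0037 -0.0012] w [-0.22  0.17 -0.05]
```

```bash
python3 -m creep '[{"wx":0,"wy":0,"wz":0,"tx":0.03,"ty":-0.003,"tz":-0.001,"claw":1},{"wx":0,"wy":0,"wz":0,"tx":0.07,"ty":-0.003,"tz":-0.001,"claw":1},{"wx":0,"wy":0,"wz":0,"tx":0.07,"ty":-0.003,"tz":-0.001,"claw":1},{"wx":0,"wy":0,"wz":0,"tx":0.07,"ty":-0.003,"tz":-0.001,"claw":1}]';python3 -c "
from h import *
now()
import cv2
a=bot.grab_frame('wrist');cv2.imwrite('pics/w7.png',a)
a=bot.grab_frame('scene');cv2.imwrite('pics/s7.png',cv2.resize(a[100:240,165:335],None,fx=4.2,fy=4.2,interpolation=cv2.INTER_CUBIC))"
```

```text
clock: 12.45
position: [0.4679, 0.0615, 0.1801]
tool_rot: [0.041, 1.566, -2.893]
force: [-0.0, 0.9, -0.1]
grip_width: -0.0001
clk 12.45 stand [-0.0601 -0.0683  0.1801] Fstand [-0.94  0.16 -0.09] grip -0.0001
```

View pics/w7.png

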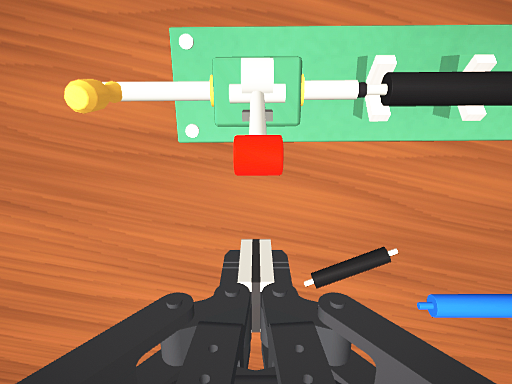

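View pics/s7.png

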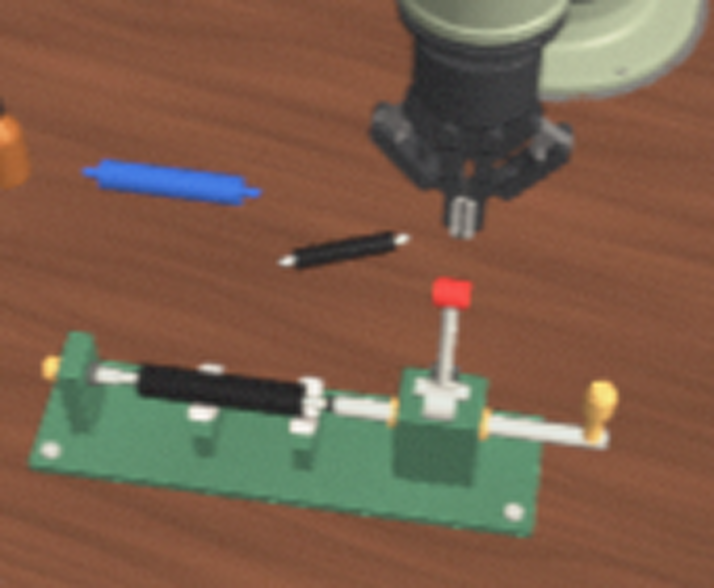

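The fingers are lined up behind the tip: tip at (258,155), finger seam at x=256. I push it over.

```bash
python3 -m creep '[{"wx":0,"wy":0,"wz":0,"tx":0,"ty":0,"tz":-0.015,"claw":1},{"wx":0,"wy":0,"wz":0,"tx":0,"ty":0,"tz":-0.025,"claw":1},{"wx":0,"wy":0,"wz":0,"tx":0,"ty":0,"tz":-0.035,"claw":1},{"wx":0,"wy":0,"wz":0,"tx":0,"ty":0,"tz":-0.045,"claw":1},{"wx":0,"wy":0,"wz":0,"tx":0,"ty":0,"tz":-0.055,"claw":1}]';python3 -c "
from h import *
now()"
python3 -m creep '[{"wx":0,"wy":0,"wz":0,"tx":0,"ty":0,"tz":-0.01,"claw":1},{"wx":0,"wy":0,"wz":0,"tx":0.002,"ty":0,"tz":-0.02,"claw":1},{"wx":0,"wy":0,"wz":0,"tx":0.004,"ty":0,"tz":-0.03,"claw":1}]';python3 -c "
from h import *
now()
import cv2
a=bot.grab_frame('wrist');cv2.imwrite('pics/w8.png',a)
a=bot.grab_frame('scene');cv2.imwrite('pics/s8.png',cv2.resize(a[100:240,165:335],None,fx=4.2,fy=4.2,interpolation=cv2.INTER_CUBIC))"
```

```text
clock: 13.05
position: [0.5234, 0.0728, 0.1815]
tool_rot: [0.507, 1.569, -2.427]
force: [0.3, -0.6, -1.0]
grip_width: -0.0001
clk 13.05 stand [-0.0595 -0.0116  0.1815] Fstand [ 0.64  0.13 -1.01] grip -0.0001
clock: 13.35
position: [0.5535, 0.0792, 0.1772]
tool_rot: [0.464, 1.569, -2.47]
force: [-0.6, -0.2, -0.3]
grip_width: 0.0002
clk 13.35 stand [-0.0594  0.0192  0.1772] Fstand [ 0.07 -0.59 -0.28] grip 0.0002
```

View pics/w8.png

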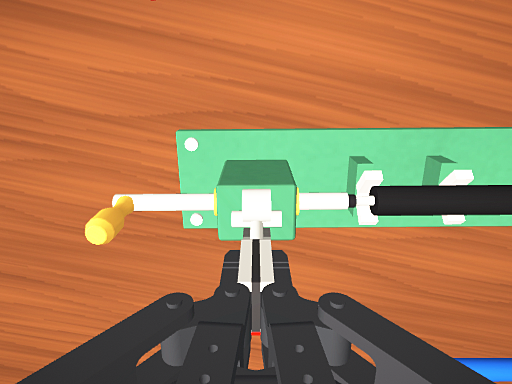

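View pics/s8.png

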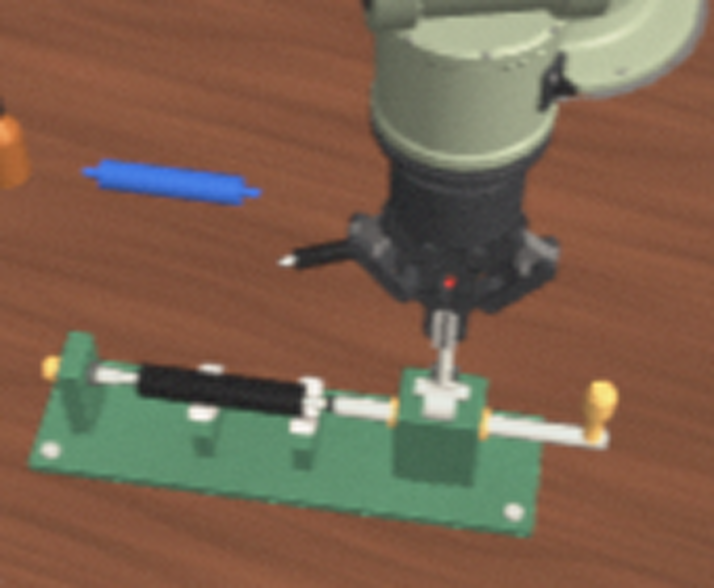

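```bash
python3 - <<'E'
from h import *
c=bot.get_calibration("scene");print("cam stand",st(-c["R"].T@c["t"]))
f=lambda q:((q-np.array([165,100]))*4.2).round()
for ph in(-.35,-.1,.2,.5):print(ph,f(proj(c,W([-.06,.08*np.sin(ph),.1+.08*np.cos(ph)]))))
p=bot.observe()["position"];print("tcp",f(proj(c,p)),"tip",f(proj(c,p-[0,0,.017])))
c=bot.get_calibration("wrist");print("tip",proj(c,p-[0,0,.017]),proj(c,W([-.06,-.0274,.175])))
E
```

```text
cam stand [-0.09715148  0.5769628   0.92532873]
-0.35 [453. 287.]
-0.1 [449. 306.]
0.2 [445. 336.]
0.5 [439. 372.]
tcp [443. 342.] tip [442. 358.]
tip [256.28271608 230.21046544] [255.86028115 320.8908743 ]
```

The readings don't fit the push having worked: there is no force, and the red tip is seen behind the fingers at its original position (scene (450,283), predicted for open (453,287)). The fingers passed over it. I lift off and look.

```bash
python3 - <<'E'
from h import *
c=bot.get_calibration("wrist");p=bot.observe()["position"]
R=toolR()
for dx in(-.02,-.01,0,.01,.017):
  print(dx,[proj(c,p+R@[dx,0,dz]).round() for dz in(-.011,0,.011)])
E
python3 -m creep '[{"wx":0,"wy":0,"wz":0,"tx":-0.04,"ty":0,"tz":0,"claw":1},{"wx":0,"wy":0,"wz":0,"tx":-0.07,"ty":0,"tz":0,"claw":1},{"wx":0,"wy":0,"wz":0,"tx":-0.07,"ty":0,"tz":0.05,"claw":1},{"wx":0,"wy":0,"wz":0,"tx":-0.07,"ty":0,"tz":0.09,"claw":1},{"wx":0,"wy":0,"wz":0,"tx":-0.07,"ty":0,"tz":0.09,"claw":1},{"wx":0,"wy":0,"wz":0,"tx":-0.07,"ty":0,"tz":0.09,"claw":1}]';python3 -c "
from h import *
now()
import cv2
a=bot.grab_frame('wrist');cv2.imwrite('pics/w9.png',a)
a=bot.grab_frame('scene');cv2.imwrite('pics/s9.png',cv2.resize(a[100:240,165:335],None,fx=4.2,fy=4.2,interpolation=cv2.INTER_CUBIC))"
```

```text
-0.02 [array([257., 245.]), array([257., 267.]), array([257., 289.])]
-0.01 [array([257., 234.]), array([256., 256.]), array([256., 276.])]
0 [array([256., 225.]), array([256., 245.]), array([256., 265.])]
0.01 [array([256., 217.]), array([256., 236.]), array([256., 255.])]
0.017 [array([256., 211.]), array([256., 230.]), array([256., 248.])]
clock: 14.05
position: [0.4655, 0.0606, 0.2475]
tool_rot: [0.932, 1.57, -2.002]
force: [0.5, 0.8, 1.2]
grip_width: 0.0
clk 14.05 stand [-0.0597 -0.0708  0.2475] Fstand [-0.65  0.69  1.23] grip 0.0
```

View pics/s9.png

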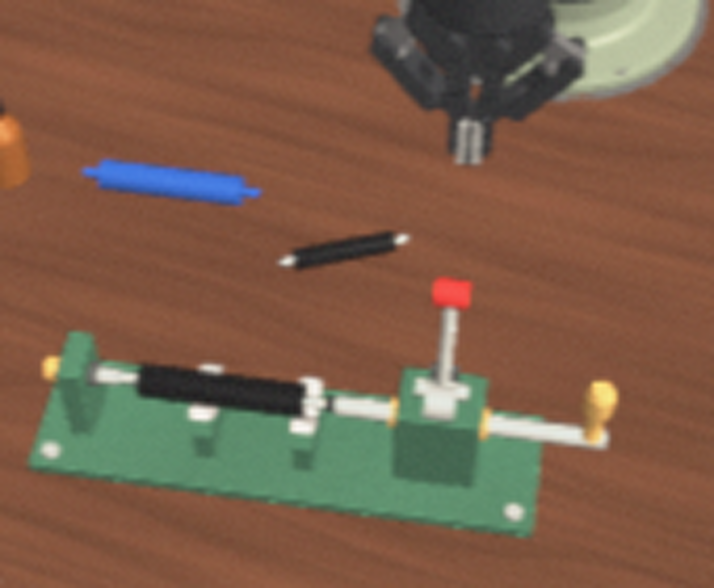

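View pics/w9.png

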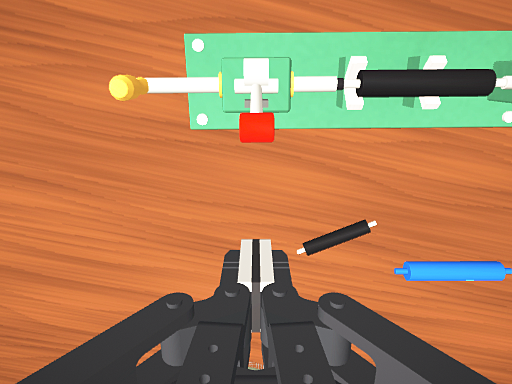

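The lever is unmoved and nothing else has shifted. Both views suggest the closed fingertips end about 15 mm above the TCP rather than below it, so I approach lower and read the force as I go.

```bash
python3 -m creep '[{"wx":0,"wy":0,"wz":0,"tx":0.04,"ty":0,"tz":0,"claw":1},{"wx":0,"wy":0,"wz":0,"tx":0.08,"ty":0,"tz":0,"claw":1},{"wx":0,"wy":0,"wz":0,"tx":0.093,"ty":0,"tz":0,"claw":1},{"wx":0,"wy":0,"wz":0,"tx":0.093,"ty":0,"tz":-0.005,"claw":1}]'>/dev/null;python3 -c "
from h import *
now()"
python3 -m creep '[{"wx":0,"wy":0,"wz":0,"tx":0,"ty":0,"tz":-0.01,"claw":1},{"wx":0,"wy":0,"wz":0,"tx":0,"ty":0,"tz":-0.02,"claw":1}]'>/dev/null;python3 -c "
from h import *
now()"
python3 -m creep '[{"wx":0,"wy":0,"wz":0,"tx":0,"ty":0,"tz":-0.007,"claw":1},{"wx":0,"wy":0,"wz":0,"tx":0,"ty":0,"tz":-0.014,"claw":1}]'>/dev/null;python3 -c "
from h import *
now()
import cv2
a=bot.grab_frame('wrist');cv2.imwrite('pics/w10.png',a)"
```

```text
clk 14.55 stand [-0.0602 -0.0656  0.1521] Fstand [-0.48 -0.57 -0.1 ] grip 0.0001
clk 14.75 stand [-0.0603 -0.0438  0.1527] Fstand [-0.54 -0.77  0.32] grip -0.0002
clk 14.95 stand [-0.0602 -0.0291  0.1533] Fstand [-0.48 -8.13  6.62] grip -0.0003
```

View pics/w10.png

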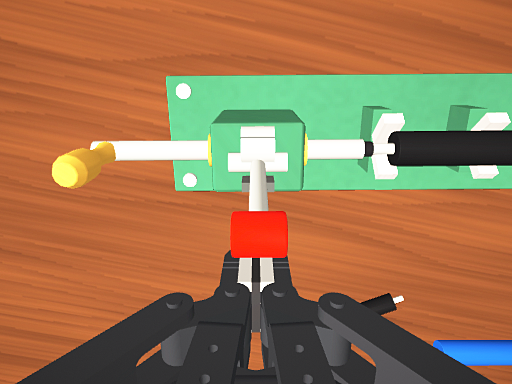

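It is in contact behind the drum now (drum (258,233), fingertips hidden behind it). The upward force says it sits a bit high, so I back off slightly and go 10 mm lower.

```bash
python3 -m creep '[{"wx":0,"wy":0,"wz":0,"tx":0,"ty":0,"tz":0.015,"claw":1},{"wx":0,"wy":0,"wz":0,"tx":0.01,"ty":0,"tz":0.015,"claw":1},{"wx":0,"wy":0,"wz":0,"tx":0.01,"ty":0,"tz":0.005,"claw":1},{"wx":0,"wy":0,"wz":0,"tx":0.01,"ty":0,"tz":-0.002,"claw":1}]'>/dev/null;python3 -c "
from h import *
now()"
python3 -m creep '[{"wx":0,"wy":0,"wz":0,"tx":0,"ty":0,"tz":-0.005,"claw":1},{"wx":0,"wy":0,"wz":0,"tx":0,"ty":0,"tz":-0.01,"claw":1}]'>/dev/null;python3 -c "
from h import *
now()
import cv2
a=bot.grab_frame('scene');cv2.imwrite('pics/s10.png',cv2.resize(a[100:240,165:335],None,fx=4.2,fy=4.2,interpolation=cv2.INTER_CUBIC))"
```

```text
clk 15.4 stand [-0.0602 -0.0253  0.1433] Fstand [ -0.69 -11.24   7.34] grip -0.0001
clk 15.6 stand [-0.0602 -0.015   0.1432] Fstand [ -0.26 -10.     8.87] grip 0.0001
```

View pics/s10.png

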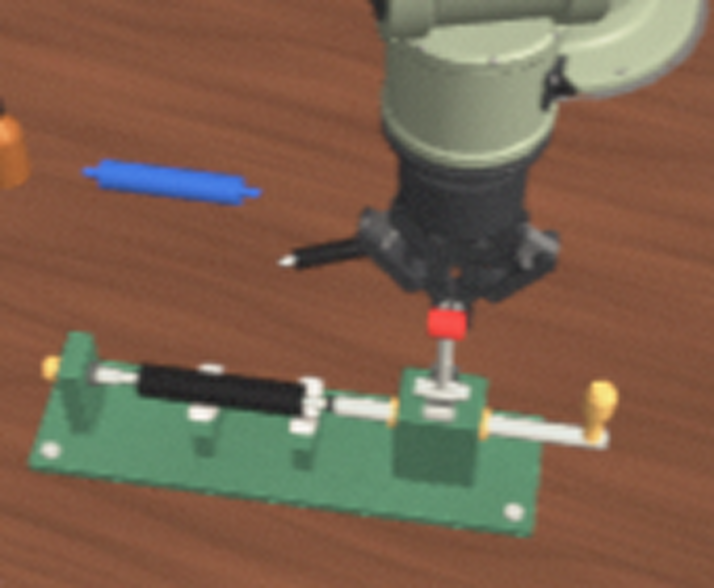

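The lever is swinging (about 0.1 rad past upright). I continue along the arc.

```bash
python3 -m creep '[{"wx":0,"wy":0,"wz":0,"tx":0,"ty":0,"tz":-0.008,"claw":1},{"wx":0,"wy":0,"wz":0,"tx":0.001,"ty":0,"tz":-0.016,"claw":1},{"wx":0,"wy":0,"wz":0,"tx":0.003,"ty":0,"tz":-0.024,"claw":1}]'>/dev/null;python3 -c "
from h import *
now()"
python3 -m creep '[{"wx":0,"wy":0,"wz":0,"tx":0.003,"ty":0,"tz":-0.008,"claw":1},{"wx":0,"wy":0,"wz":0,"tx":0.007,"ty":0,"tz":-0.016,"claw":1},{"wx":0,"wy":0,"wz":0,"tx":0.012,"ty":0,"tz":-0.022,"claw":1}]'>/dev/null;python3 -c "
from h import *
now()
import cv2
a=bot.grab_frame('scene');cv2.imwrite('pics/s11.png',cv2.resize(a[100:240,165:335],None,fx=4.2,fy=4.2,interpolation=cv2.INTER_CUBIC))"
```

```text
clk 15.95 stand [-0.06    0.0084  0.1397] Fstand [ -0.51 -25.04  15.97] grip 0.0001
clk 16.25 stand [-0.06    0.0287  0.1272] Fstand [ -2.23 -24.03  17.46] grip 0.0001
```

View pics/s11.png

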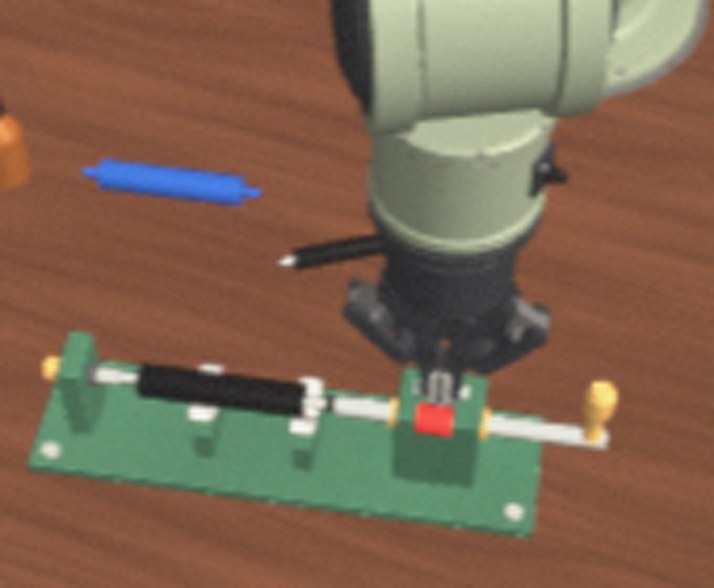

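The lever is now near 1.2 rad (drum at (434,420)). I back off, rise and come over the tip to press from above.

```bash
python3 -m creep '[{"wx":0,"wy":0,"wz":0,"tx":0,"ty":0,"tz":0.012,"claw":1},{"wx":0,"wy":0,"wz":0,"tx":-0.03,"ty":0,"tz":0.014,"claw":1},{"wx":0,"wy":0,"wz":0,"tx":-0.07,"ty":0,"tz":0.014,"claw":1},{"wx":0,"wy":0,"wz":0,"tx":-0.09,"ty":0,"tz":-0.01,"claw":1},{"wx":0,"wy":0,"wz":0,"tx":-0.09,"ty":0,"tz":-0.036,"claw":1},{"wx":0,"wy":0,"wz":0,"tx":-0.09,"ty":0,"tz":-0.036,"claw":1}]'>/dev/null;python3 -c "
from h import *
now()
import cv2
a=bot.grab_frame('wrist');cv2.imwrite('pics/w12.png',a)
a=bot.grab_frame('scene');cv2.imwrite('pics/s12.png',cv2.resize(a[100:240,165:335],None,fx=4.2,fy=4.2,interpolation=cv2.INTER_CUBIC))
c=bot.get_calibration('scene')
f=lambda q:((q-np.array([165,100]))*4.2).round()
for ph in(.6,.8,1,1.2,1.45):print(ph,f(proj(c,W([-.06,.08*np.sin(ph),.1+.08*np.cos(ph)]))))"
```

```text
clk 16.9 stand [-0.0601  0.0699  0.2163] Fstand [-0.27 -2.07 -1.39] grip -0.0002
0.6 [438. 385.]
0.8 [435. 410.]
1 [432. 434.]
1.2 [429. 456.]
1.45 [427. 478.]
```

View pics/s12.png

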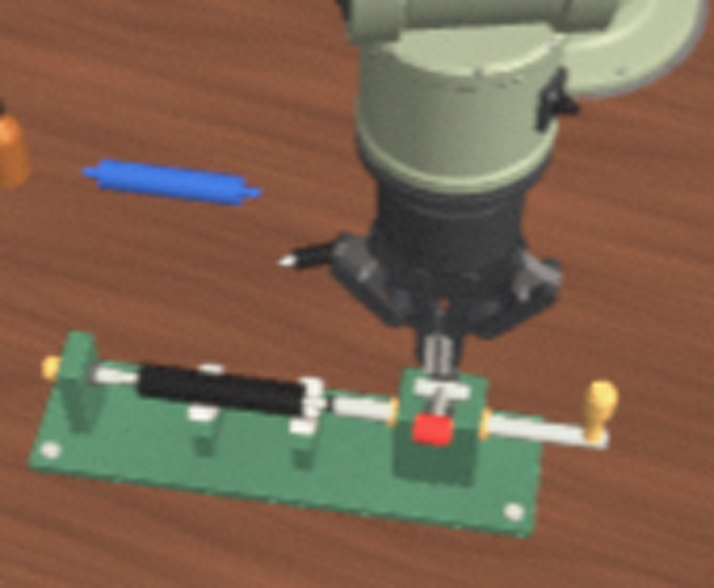

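View pics/w12.png

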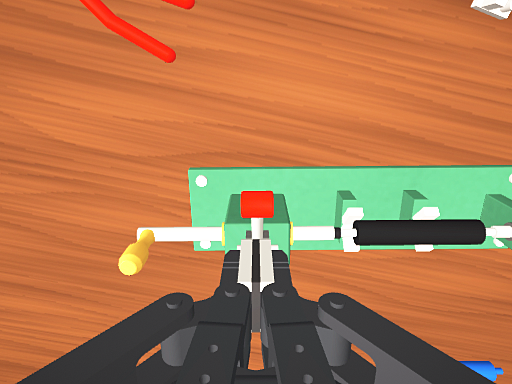

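The lever has stayed at about 1.3 rad (drum at (433,429)). The fingers are above it, so I press down.

```bash
python3 -m creep '[{"wx":0,"wy":0,"wz":0,"tx":0.02,"ty":0,"tz":-0.003,"claw":1},{"wx":0,"wy":0,"wz":0,"tx":0.036,"ty":0,"tz":-0.003,"claw":1},{"wx":0,"wy":0,"wz":0,"tx":0.046,"ty":0,"tz":-0.003,"claw":1}]'>/dev/null;python3 -c "
from h import *
now()"
python3 -m creep '[{"wx":0,"wy":0,"wz":0,"tx":0.008,"ty":0,"tz":0,"claw":1},{"wx":0,"wy":0,"wz":0,"tx":0.016,"ty":0,"tz":0,"claw":1}]'>/dev/null;python3 -c "
from h import *
now()"
python3 -m creep '[{"wx":0,"wy":0,"wz":0,"tx":0.008,"ty":0,"tz":0,"claw":1},{"wx":0,"wy":0,"wz":0,"tx":0.014,"ty":0,"tz":0,"claw":1}]'>/dev/null;python3 -c "
from h import *
now()
import cv2
a=bot.grab_frame('scene');cv2.imwrite('pics/s13.png',cv2.resize(a[100:240,165:335],None,fx=4.2,fy=4.2,interpolation=cv2.INTER_CUBIC))"
```

```text
clk 17.3 stand [-0.06    0.0686  0.1682] Fstand [ 0.3  -0.06  0.24] grip 0.0
clk 17.5 stand [-0.06    0.0681  0.1519] Fstand [0.12 0.17 0.11] grip 0.0001
clk 17.7 stand [-0.0602  0.0728  0.1407] Fstand [ 0.1  10.52 20.72] grip -0.0002
```

View pics/s13.png

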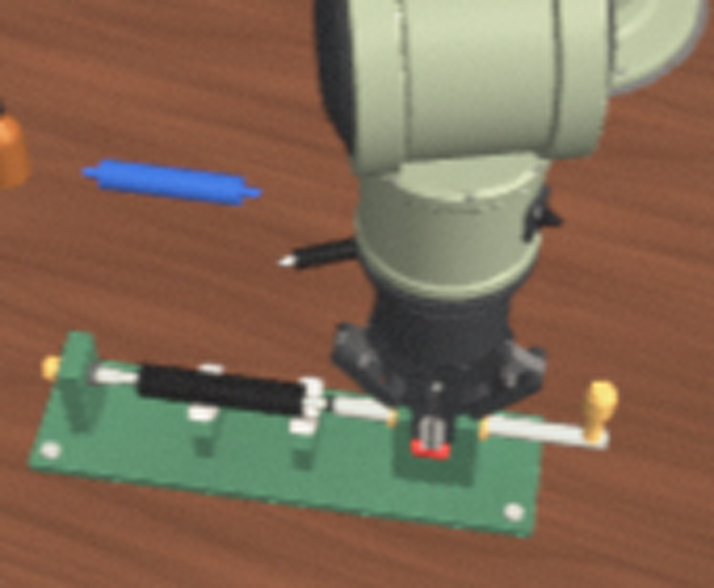

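```bash
python3 -m creep '[{"wx":0,"wy":0,"wz":0,"tx":0.006,"ty":0,"tz":-0.001,"claw":1},{"wx":0,"wy":0,"wz":0,"tx":0.012,"ty":0,"tz":-0.001,"claw":1}]'>/dev/null;python3 -c "
from h import *
now()"
python3 -m creep '[{"wx":0,"wy":0,"wz":0,"tx":0.006,"ty":0,"tz":-0.001,"claw":1},{"wx":0,"wy":0,"wz":0,"tx":0.010,"ty":0,"tz":-0.001,"claw":1}]'>/dev/null;python3 -c "
from h import *
now()
import cv2
a=bot.grab_frame('scene');cv2.imwrite('pics/s14.png',cv2.resize(a[100:240,165:335],None,fx=4.2,fy=4.2,interpolation=cv2.INTER_CUBIC))"
```

```text
clk 17.95 stand [-0.0603  0.0765  0.1301] Fstand [ 1.46 18.5  27.02] grip -0.0001
clk 18.15 stand [-0.0604  0.0798  0.1214] Fstand [ 0.9  10.08 13.02] grip -0.0002
```

View pics/s14.png

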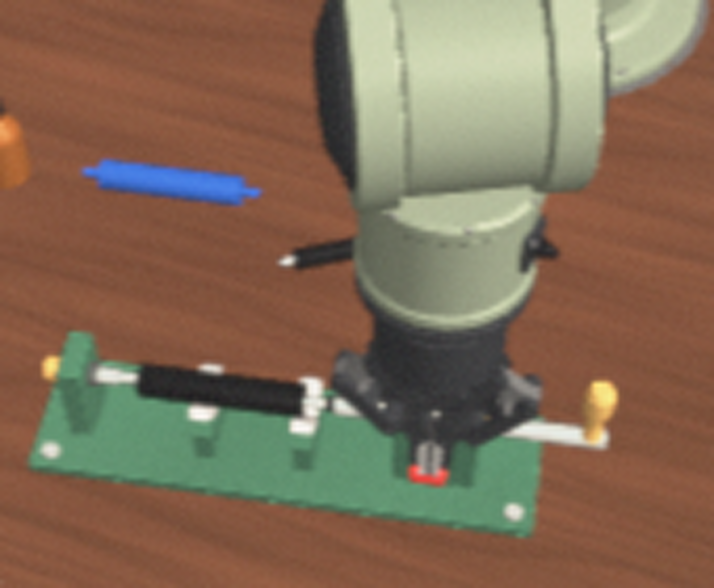

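The force is falling, so it is going over centre. I press it on to the stop.

```bash
python3 -m creep '[{"wx":0,"wy":0,"wz":0,"tx":0.004,"ty":0,"tz":0,"claw":1},{"wx":0,"wy":0,"wz":0,"tx":0.007,"ty":0,"tz":0,"claw":1}]'>/dev/null;python3 -c "
from h import *
now()"
python3 -m creep '[{"wx":0,"wy":0,"wz":0,"tx":0.003,"ty":0,"tz":0,"claw":1},{"wx":0,"wy":0,"wz":0,"tx":0.005,"ty":0,"tz":0,"claw":1}]'>/dev/null;python3 -c "
from h import *
now()"
```

```text
clk 18.4 stand [-0.0605  0.0812  0.1149] Fstand [-0.45  3.99  4.09] grip -0.0003
clk 18.6 stand [-0.0605  0.0824  0.1108] Fstand [ 0.48  1.78 13.85] grip -0.0002
```

```bash
python3 -m creep '[{"wx":0,"wy":0,"wz":0,"tx":0.002,"ty":0,"tz":0,"claw":1},{"wx":0,"wy":0,"wz":0,"tx":0.003,"ty":0,"tz":0,"claw":1},{"wx":0,"wy":0,"wz":0,"tx":0.003,"ty":0,"tz":0,"claw":1}]'>/dev/null;python3 -c "
from h import *
now()"
python3 -m creep '[{"wx":0,"wy":0,"wz":0,"tx":-0.02,"ty":0,"tz":0,"claw":1},{"wx":0,"wy":0,"wz":0,"tx":-0.06,"ty":0,"tz":0,"claw":1},{"wx":0,"wy":0,"wz":0,"tx":-0.11,"ty":0,"tz":0.04,"claw":1},{"wx":0,"wy":0,"wz":0,"tx":-0.14,"ty":0,"tz":0.08,"claw":1},{"wx":0,"wy":0,"wz":0,"tx":-0.14,"ty":0,"tz":0.12,"claw":1},{"wx":0,"wy":0,"wz":0,"tx":-0.14,"ty":0,"tz":0.12,"claw":1}]'>/dev/null;python3 -c "
from h import *
now()
import cv2
a=bot.grab_frame('wrist');cv2.imwrite('pics/w15.png',a)
a=bot.grab_frame('scene');cv2.imwrite('pics/s15.png',cv2.resize(a[100:240,165:335],None,fx=4.2,fy=4.2,interpolation=cv2.INTER_CUBIC))
a=bot.grab_frame('top');cv2.imwrite('pics/t15.png',cv2.resize(a[160:240,190:335],None,fx=5.5,fy=5.5,interpolation=cv2.INTER_CUBIC))"
```

```text
clk 18.9 stand [-0.0605  0.0828  0.1102] Fstand [  0.49 -12.9   37.22] grip -0.0004
clk 19.5 stand [-0.0606 -0.0431  0.2502] Fstand [-0.    0.64 -0.19] grip -0.0003
```

View pics/s15.png

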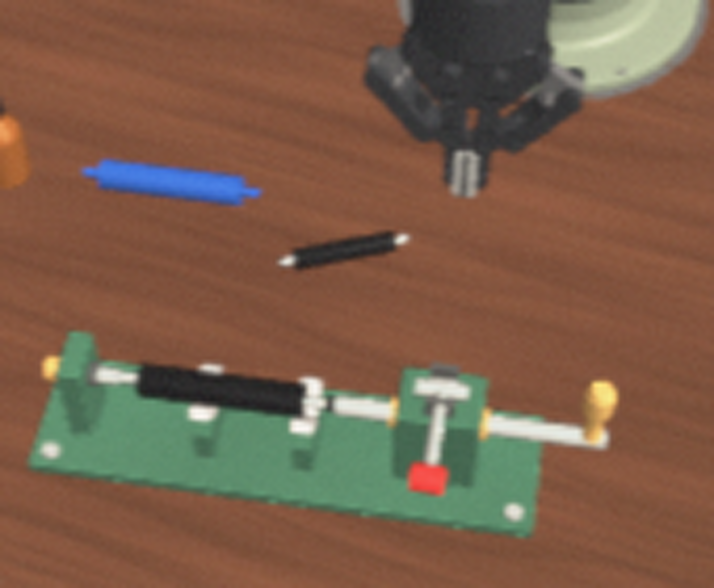

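View pics/w15.png

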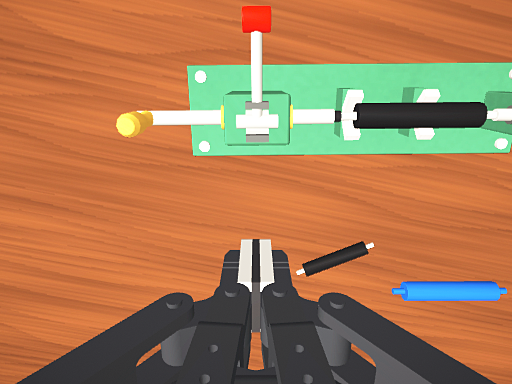

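The drum is at (428,479) against (427,478) predicted for fully down. The roller and knob are where they were, and the wrist force is about zero. I hand in.

```bash
python3 -c "
from workcell import bot
bot.job_done()"
```

```text
the job is handed in; nothing more can be done
```

The roller is pressed against the stop screw and the rod is clamped with the lever fully down. The job is handed in, but it reports no verdict.

- **Pressing the roller:** I pushed the rod in by its brass knob until the force on the knob levelled off at about 10.6 N. Subtracting about 5 N of rod friction leaves roughly 5 N on the nose. I held that for more than 0.2 s with the lever open, then backed off.
- **Lever:** I pushed the red tip over with closed fingers and pressed it down from above on to its stop. The force dropped as it went over centre, then rose to about 37 N against the stop.
- **Missed push:** On the first try the closed fingers passed over the red tip without moving it, because they end higher than I had reckoned. I saw this in the images and repeated the push lower.
- **Last checks:** The lever tip is at pixel (428,479) in the enlarged scene view, against (427,478) predicted for fully down. The roller lies in its cradles against the screw with the nose on its end. The gripper is clear, with wrist force near zero.
- **Not checked directly:** The contact force on the stop after clamping could only be judged from the unchanged rod and roller positions. I did not measure the bystanders one by one. The arm touched none that I could see, and the loose rollers near the stand had not moved.

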